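Put the polishing wheels back on their stands

ROBOT

A 6-joint arm with a two-finger parallel gripper is mounted at the origin on the work surface. World frame = base frame: x ahead of the robot, y to its left, z up, the work surface at z = 0. Lengths are in m, angles in rad, forces in N, time in s.
With the tool pointing down it reaches from about 0.375 to 0.9 m from the base axis. Payload 3.1 kg.
Tool frame: the origin (TCP) lies midway between the tips of the shut fingers; the grasp point (between the pads) lies r.pinch_z behind it (r.pinch_z is the distance from the TCP to the grasp point, in m); z points along the fingers, y is the line along which they close (so a half turn about z gives the same grasp; the last joint's range is limited). The gripper opens to 85 mm and grips with 20 to 120 N. Pads are 22 mm wide; open, the fingers measure 114 mm over their backs; the gripper's body (76 mm by 85 mm) begins 54 mm behind the grasp point. The pads swing forward as they close: fully open they stand 13 mm farther back than shut.
Start: joints at [-1.442, 0.527, 1.433, -0, 1.181, -0.178], TCP at [0.189, -0.596, 0.231] pointing down, gripper open.
Joint ranges: [-3.08, 3.08], [-0.75, 2.2], [0.22, 2.44], [-1.43, 4.57], [0, 2.65], [-2.85, 2.85]. Speed limits (rad/s): [2.79, 2.79, 3.14, 3.14, 3.14, 3.14].

INTERFACE

Orientations are given as a rotation vector (axis times angle).
In Python, from plant import r gives the robot as it stands.
- The arm moves only by the tool step_arm, never from a script. Its argument "rows" is a list of rows, each a list of 7 numbers: the opening, from 0 (shut) to 1 (fully open), then the shift along the tool's x, y, z in m, then the turn, a rotation vector about the tool's x, y, z in degrees. In form: [[jaw, dx, dy, dz, wx, wy, wz], ...]. A call has 1 to 12 rows; each row shifts and turns the commanded pose from where the row before left it, along the tool's axes as they then stand; what a row does not reach is not made up. A row lasts 1/8 s, in which the tool goes at most 62.5 mm and 10.7 degrees, less where a joint would pass 70% of its speed; a pose out of reach is approached as far as the arm can. A call is refused whole if a number of a shift passes 0.0625 or a number of a turn 10.7, either way. A call with a gripper value outside its range is refused whole. The fingers move at their own pace and stop on an object; "squeeze" is the grip in N (left out, the last holds). Time passes only in rows, so rows that do not move let the fingers close. It gives the time, the measured TCP pose, the force, the opening and the grip force at its end, in the units of the state.
- r.state(): the state, without advancing time (a new reading comes with each control period).
- r.camera(name): name is "side" or "top" or "wrist"; returns the picture (400x640x3 uint8, red, green, blue); there is no depth.
- r.camera_params(name): a dict with "K" (3x3 intrinsics, pixels), "dist" ([k1, k2, p1, p2, k3] as OpenCV has them; the pictures are not rectified), "rvec" (rotation vector, rad) and "tvec" (3), from world to camera coordinates, as OpenCV has them; the wrist camera has in their place "mount" (4x4, takes a point from camera to tool coordinates, whose origin is the TCP and whose axes are the flange's). Camera axes: x right, y down, z forward; pixel columns grow to the right and rows downward; lengths in m; the calibration is good to about 2 mm. A picture is of the moment at which its call begins: read the wrist's pose just before it. camera_params takes no time and is no camera call.
- r.job_done(): hands the job in; it is judged then, once.
The state is a dict: "time": time; "joints": joint angles; "dq": joint speeds; "tau": joint torques, N m; "tool_pos": TCP position; "tcp_rot": TCP orientation; "ft_force": force on the tool from outside, world axes, zero at the start; "wrist_torque": the same for the moment, N m; "grip_width": finger opening in m; "finger_force": force on a finger pad.
Only numpy, scipy, OpenCV 4.12 (cv2) and the standard library are available. Lean on these libraries where they do the work, as an engineer would, in place of code of your own. Each camera call takes 0.05 s, during which the arm holds its last target. There are 200 camera calls.

TASK

Put the four felt polishing wheels away on their two stands: the red wheels on the post of the stand with the red foot, the blue wheels on the one with the blue foot. On each stand the large wheel goes on first, flat on the foot, and the small one flat on top of it. Leave the grey grindstone, the hammer, the jar and the steel block where they are.

Things in the scene. Friction and masses are not known exactly. Their poses are not given: they have to be found in the camera images.
- red_large: large red hard-felt polishing wheel: a flat ring lying on its face, outer diameter 64 mm, through bore 22 mm, 18 mm thick, about 60 g. Origin on the bore axis at the underside; z is the axis, up. At the start it lies on the bench (origin at height 0).
- red_small: small red hard-felt polishing wheel: a flat ring lying on its face, outer diameter 46 mm, through bore 22 mm, 18 mm thick, about 30 g. Origin on the bore axis at the underside; z is the axis, up. At the start it lies on the bench (origin at height 0).
- blue_large: large blue hard-felt polishing wheel: a flat ring lying on its face, outer diameter 64 mm, through bore 22 mm, 18 mm thick, about 60 g. Origin on the bore axis at the underside; z is the axis, up. At the start it lies on the bench (origin at height 0).
- blue_small: small blue hard-felt polishing wheel: a flat ring lying on its face, outer diameter 46 mm, through bore 22 mm, 18 mm thick, about 30 g. Origin on the bore axis at the underside; z is the axis, up. At the start it lies on the bench (origin at height 0).
- red_stand: red storage stand, fixed to the bench: red round foot 60 mm across, 10 mm thick, with an upright brass post at its centre, 8 mm thick, tapering over its last 5 mm to a blunt tip 52 mm above the bench. Origin on the post axis at bench height; z up. Wheels are threaded on the post: the first one's underside is then 10 mm, the second's 28 mm above the bench.
- blue_stand: blue storage stand, fixed to the bench: blue round foot 60 mm across, 10 mm thick, with an upright brass post at its centre, 8 mm thick, tapering over its last 5 mm to a blunt tip 52 mm above the bench. Origin on the post axis at bench height; z up. Wheels are threaded on the post: the first one's underside is then 10 mm, the second's 28 mm above the bench.
- grindstone: grey grindstone, not to be moved: a flat ring of outer diameter 64 mm, bore 22 mm, 26 mm thick, lying on the bench among the wheels. Origin on its axis at the underside, z up.
- hammer: hammer, 240 mm long, lying across the far side of the bench beyond the wheels; not to be moved. Origin under it at bench height; x runs along the handle towards the head.
- jar: closed amber jar with black cap, 60 mm in diameter, 70 mm high, standing on the bench to the right of the wheels; not to be moved. Origin at the centre of its underside.
- bench_block: square steel block 80 x 80 x 25 mm lying on the bench to the left of the wheels; not to be moved. Origin at the centre of its underside.
Not all that is in view belongs to the job. Leave any green or turquoise look-alike of the red_large alone.

How it is judged:
By the outcome, as a careful person would: the job done as asked, in the order asked, and still so for the second after the job is handed in, with the robot touching nothing.
It also fails if it takes over 109 s, if anything falls off the work surface, if the arm or the gripper's body presses on something with over 40 N, if the wrist force passes 120 N, or if a joint passes its speed limit or range.

## Working session

There is one attempt and no reset: what is moved stays moved. The work goes in short steps, Python scripts to look and compute and a tool call to move; the robot and the scene stay as the last step left them, time stands still between calls to the robot, and variables do not carry over. Pictures are saved under pics/ and viewed, at most 14 in all, crops included, and the job is handed in when it is done.

Besides the shell and the picture viewer there is one more tool, called after "Request:" as name(argument=value, ...), one argument or row to a line, values as JSON. step_arm: Moves the arm, as the interface text tells. Its arguments: {"type":"object","properties":{"rows":{"type":"array"},"squeeze":{"type":"number"}},"required":["rows"]}

```bash
mkdir -p pics; ls
python3 - <<'E'
from plant import r
import cv2
for n in("top","side"):
    im=r.camera(n); cv2.imwrite(f"pics/{n}0.png",im[:,:,::-1])
    p=r.camera_params(n); print(n,p)
print(r.camera_params("wrist")); print(r.state(), r.pinch_z)
E
```

```text
pics
top {'K': array([[375.09786859,   0.        , 326.11178329],
       [  0.        , 375.09786859, 201.01639032],
       [  0.        ,   0.        ,   1.        ]]), 'dist': array([-0.00463112,  0.        ,  0.        ,  0.        ,  0.        ]), 'rvec': array([ 2.20751387, -2.0067741 ,  0.20866497]), 'tvec': array([-0.04279134,  0.58184618,  1.09720318])}
side {'K': array([[441.95960863,   0.        , 310.53283065],
       [  0.        , 441.95960863, 200.4659357 ],
       [  0.        ,   0.        ,   1.        ]]), 'dist': array([-0.02083421,  0.        ,  0.        ,  0.        ,  0.        ]), 'rvec': array([ 0.62812426, -2.55078283,  1.28515155]), 'tvec': array([0.52252535, 0.19618727, 1.13082373])}
{'K': array([[359.50535304,   0.        , 322.16364691],
       [  0.        , 359.50535304, 203.52417642],
       [  0.        ,   0.        ,   1.        ]]), 'dist': array([-0.06952589,  0.        ,  0.        ,  0.        ,  0.        ]), 'mount': array([[-1.18973738e-03, -9.62295978e-01, -2.72001902e-01,
         6.93895362e-02],
       [ 9.99999286e-01, -1.11508371e-03, 
[... 223 characters left out ...]
 0.1, 'joints': array([-1.44249648e+00,  5.28410104e-01,  1.43376772e+00,  9.13414912e-06,
        1.18142946e+00, -1.78449671e-01]), 'dq': array([-2.18160353e-04, -1.21571666e-03, -2.54899789e-03,  4.18743881e-04,
        8.06023325e-05,  7.76087741e-04]), 'tau': array([-2.58423788e-04, -4.43306029e+01, -1.78585982e+01, -2.45389601e-04,
        3.86364263e-03, -4.81742006e-06]), 'tool_pos': array([ 0.18870207, -0.59515199,  0.23041087]), 'tcp_rot': array([-3.10272459e+00, -4.79641072e-01, -9.25482085e-05]), 'ft_force': array([ 0.48231929,  0.28508576, -0.10510192]), 'wrist_torque': array([ 0.01977488, -0.038584  , -0.02223824]), 'finger_force': 0.0, 'grip_width': 0.08523358178116318} 0.0187
```

View pics/top0.png

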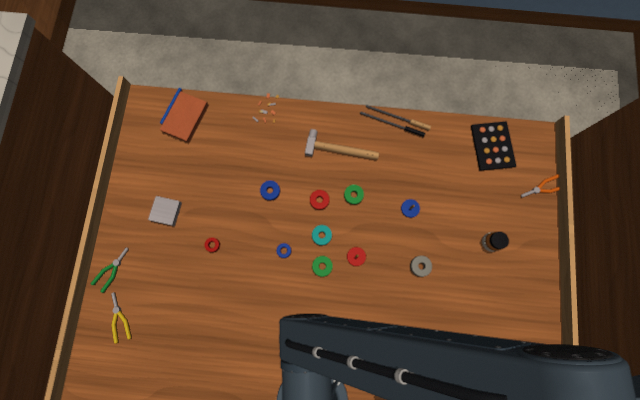

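View pics/side0.png

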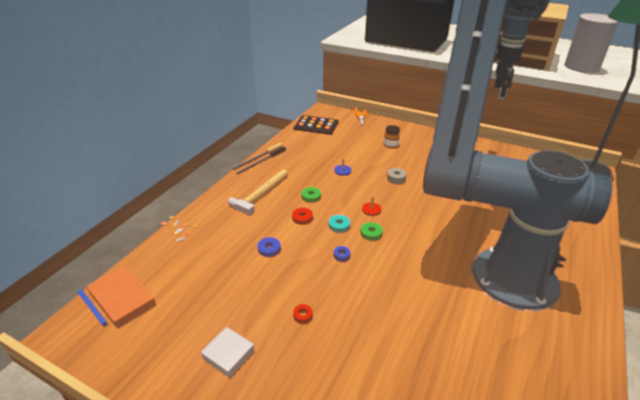

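The top view shows red_large (319,200), blue_large (270,190), red_small (212,244), blue_small (284,250), red stand (356,257), blue stand (410,208) and grindstone (421,266). The green look-alikes are at (354,194) and (322,267), with a turquoise one at (322,235).

```bash
cat > h.py <<'E'
import numpy as np, cv2
from plant import r
from scipy.spatial.transform import Rotation as R
def cam(name, st=None):
    p=r.camera_params(name)
    if name=="wrist":
        T=np.eye(4); T[:3,:3]=R.from_rotvec(st["tcp_rot"]).as_matrix(); T[:3,3]=st["tool_pos"]
        M=T@p["mount"]; return p["K"],p["dist"],M[:3,:3],M[:3,3]
    Rm=cv2.Rodrigues(p["rvec"])[0]; return p["K"],p["dist"],Rm.T,-Rm.T@p["tvec"]
def px2w(c,uv,z):
    K,d,Rw,t=c
    n=cv2.undistortPoints(np.array(uv,float).reshape(-1,1,2),K,d)[:,0]
    v=np.c_[n,np.ones(len(n))]@Rw.T
    return t+v*((z-t[2])/v[:,2])[:,None]
def w2px(c,P):
    K,d,Rw,t=c
    return cv2.projectPoints(np.atleast_2d(np.array(P,float)),cv2.Rodrigues(Rw.T)[0],-Rw.T@t,K,d)[0][:,0]
def look(tag):
    st=r.state(); im=r.camera("wrist"); cv2.imwrite(f"pics/{tag}.png",im[:,:,::-1]); return cam("wrist",st),im,st
HUE={"red":((0,4),(176,180)),"blue":((108,130),),"green":((45,75),),"turq":((80,100),)}
def blobs(im,col,amin=40,smin=130,vmin=50):
    h=cv2.cvtColor(im,cv2.COLOR_RGB2HSV); m=np.zeros(h.shape[:2],np.uint8)
    for a,b in HUE[col]: m|=cv2.inRange(h,(a,smin,vmin),(b,255,255))
    out=[]
    for c in cv2.findContours(m,cv2.RETR_EXTERNAL,cv2.CHAIN_APPROX_NONE)[0]:
        if cv2.contourArea(c)>=amin and len(c)>5:
            e=cv2.fitEllipse(c); out.append((e[0],e[1],cv2.contourArea(c)))
    return out
E
python3 - <<'E'
from h import *
im=cv2.imread("pics/top0.png")[:,:,::-1].copy(); c=cam("top")
for col in HUE:
    for uv,ax,a in blobs(im,col): print(col,np.round(uv),np.round(ax,1),a,px2w(c,[uv],.012)[0].round(4))
print("grind",px2w(c,[(421.5,266)],.02),"jar",px2w(c,[(490,243)],0),"block",px2w(c,[(164,211)],.025))
E
```

```text
red [356. 256.] [17.8 18. ] 248.5 [ 0.4272 -0.0956  0.012 ]
red [212. 244.] [13.6 13.7] 145.0 [0.4202 0.3584 0.012 ]
red [319. 199.] [18.2 18.6] 265.0 [0.5968 0.0367 0.012 ]
blue [283. 250.] [13.  13.3] 134.0 [0.4236 0.1316 0.012 ]
blue [410. 208.] [16.5 17. ] 219.0 [ 0.5961 -0.2559  0.012 ]
blue [270. 190.] [18.  18.1] 254.0 [0.612 0.199 0.012]
blue [170. 105.] [ 2.1 43. ] 49.5 [0.8741 0.5727 0.012 ]
green [103. 279.] [14.6 32.8] 167.0 [0.2823 0.675  0.012 ]
green [322. 266.] [19.  19.9] 294.5 [0.3872 0.0075 0.012 ]
green [353. 194.] [18.5 18.6] 267.0 [ 0.6246 -0.0722  0.012 ]
turq [321. 235.] [18.4 19.1] 273.5 [0.4834 0.0186 0.012 ]
grind [[ 0.41573223 -0.29896658  0.02      ]] jar [[ 0.50961678 -0.51787505  0.        ]] block [[0.50960968 0.52083872 0.025     ]]
```

Request:
step_arm(
  rows=[
    [1, 0, 0, 0, 0, 0, 8.78],
    [1, 0, 0, 0, 0, 0, 8.79],
    [1, 0.031, -0.059, 0.003, 0, 0, 0],
    [1, 0.031, -0.059, 0.003, 0, 0, 0],
    [1, 0.031, -0.059, 0.003, 0, 0, 0],
    [1, 0.031, -0.059, 0.003, 0, 0, 0],
    [1, 0.031, -0.059, 0.003, 0, 0, 0],
    [1, 0.031, -0.059, 0.003, 0, 0, 0],
    [1, 0.031, -0.059, 0.003, 0, 0, 0],
    [1, 0.031, -0.059, 0.003, 0, 0, 0],
    [1, 0.031, -0.059, 0.003, 0, 0, 0],
    [1, 0.031, -0.059, 0.003, 0, 0, 0],
  ],
)

```text
time: 1.6
tool_pos: [0.4798, -0.0411, 0.203]
tcp_rot: [3.141, 0.0, 0.0]
ft_force: [0.5, 0.1, 0.3]
grip_width: 0.0855
finger_force: 0.0
```

Request:
step_arm(
  rows=[
    [1, 0, 0, 0, 0, 0, 0],
    [1, 0, 0, 0, 0, 0, 0],
  ],
)

```text
time: 1.85
tool_pos: [0.4787, -0.0429, 0.2029]
tcp_rot: [3.141, 0.002, -0.002]
ft_force: [-1.2, 0.3, 0.2]
grip_width: 0.0854
finger_force: 0.0
```

Run:
```python
from h import *
c,im,st=look("w1"); print(st["time"],st["tool_pos"],st["tcp_rot"],st["joints"])
for col in HUE:
    for uv,ax,a in blobs(im,col,300):
        print(col,np.round(uv),np.round(ax,1),a,px2w(c,[uv],.014)[0].round(4))
```

```text
1.85 [ 0.47867585 -0.04290304  0.20290957] [ 3.14140813e+00  2.31499201e-03 -1.67787588e-03] [-3.22132646e-01  3.77036863e-01  1.81707047e+00 -6.30999765e-04
  9.48440312e-01  1.24755791e+00]
red [373. 223.] [54.7 57.1] 2450.5 [ 0.4343 -0.0932  0.014 ]
red [229.  40.] [70.1 77.1] 4238.5 [0.6012 0.0378 0.014 ]
blue [146. 227.] [43.4 46.7] 1586.5 [0.4292 0.132  0.014 ]
blue [554.  46.] [58.6 68. ] 2920.5 [ 0.5999 -0.2495  0.014 ]
blue [53. 31.] [65.6 75.9] 3880.5 [0.6147 0.198  0.014 ]
green [271. 261.] [60.6 61.6] 2930.5 [0.3933 0.0086 0.014 ]
green [355.  19.] [48.9 76.5] 2244.0 [ 0.6174 -0.0707  0.014 ]
turq [255. 168.] [65.4 66.7] 3425.0 [0.4884 0.0197 0.014 ]
```

View pics/w1.png

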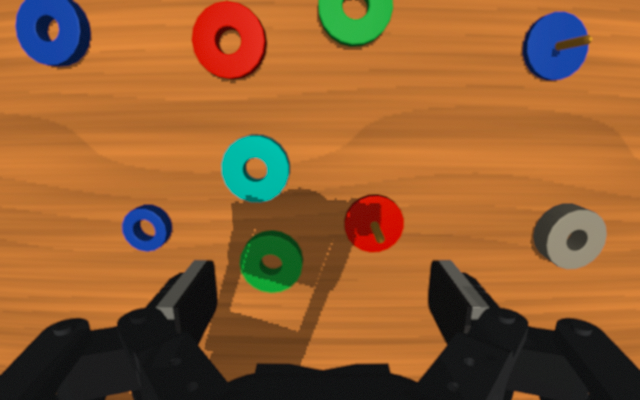

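The wrist view shows every part clearly: red_large (229,40), blue_large (53,31), blue_small (146,227), red stand foot (373,223) and blue stand foot (554,46). Next is a hover over red_large.

Request:
step_arm(
  rows=[
    [1, 0.031, -0.02, 0.026, 0, 0, 0],
    [1, 0.031, -0.02, 0.026, 0, 0, 0],
    [1, 0.031, -0.02, 0.026, 0, 0, 0],
    [1, 0.03, -0.02, 0.025, 0, 0, 0],
    [1, 0, 0, 0, 0, 0, 0],
    [1, 0, 0, 0, 0, 0, 0],
  ],
)

```text
time: 2.65
tool_pos: [0.6013, 0.0352, 0.1002]
tcp_rot: [3.141, -0.003, -0.002]
ft_force: [-0.0, -0.2, -0.2]
grip_width: 0.0857
finger_force: 0.0
```

```bash
cat >> h.py <<'E'
def meas(tag,cols,z=.014,amin=300):
    c,im,st=look(tag); print(st["time"],st["tool_pos"].round(4),st["tcp_rot"].round(4),"w",st["grip_width"].round(4))
    for col in cols:
        for uv,ax,a in blobs(im,col,amin):
            P=px2w(c,[uv],z)[0]; d=P-st["tool_pos"]
            print(col,np.round(uv),np.round(ax,1),a,P.round(4),"tool d",(R.from_rotvec(st["tcp_rot"]).inv().apply(d)).round(4))
    return c,im,st
def bore(c,im,P,z=.018,half=40):
    """centre of the bore's top rim: non-coloured hole inside the wheel, near predicted P"""
    h=cv2.cvtColor(im,cv2.COLOR_RGB2HSV)
E
python3 - <<'E'
from h import *
meas("w2",["red"])
E
```

```text
Traceback (most recent call last):
  File "h.py", line 30, in meas
    c,im,st=look(tag); print(st["time"],st["tool_pos"].round(4),st["tcp_rot"].round(4),"w",st["grip_width"].round(4))
                                                                                           ^^^^^^^^^^^^^^^^^^^^^^
AttributeError: 'float' object has no attribute 'round'
```

View pics/w2.png

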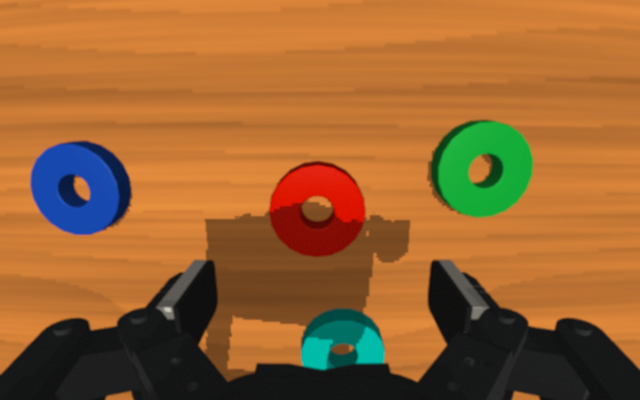

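```bash
sed -i '/^def bore/,$d; s/,"w",st\["grip_width"\].round(4)/,"w",round(st["grip_width"],4)/' h.py
python3 - <<'E'
from h import *
c,im,st=meas("w2b",["red","blue"])
print(px2w(c,[(317,209)],.018), "bore px",w2px(c,[.601,.0375,.018]))
E
```

```text
2.7 [0.6014 0.0352 0.1007] [ 3.1414e+00 -3.4000e-03 -8.0000e-04] w 0.0854
red [317. 209.] [91.8 92.1] 6637.0 [0.6019 0.0386 0.014 ] tool d [ 0.0006 -0.0033  0.0867]
blue [ 80. 187.] [88.8 98.6] 6871.0 [0.6179 0.1991 0.014 ] tool d [ 0.0163 -0.1639  0.0867]
[[0.603175   0.03849409 0.018     ]] bore px [[318.53517385 212.16205496]]
```

Request:
step_arm(
  rows=[
    [1, 0.001, -0.0033, 0.025, 0, 0, 0],
    [1, 0, 0, 0.025, 0, 0, 0],
    [1, 0, 0, 0.025, 0, 0, 0],
    [1, 0, 0, 0.018, 0, 0, 0],
    [1, 0, 0, 0.0095, 0, 0, 0],
    [1, 0, 0, 0, 0, 0, 0],
    [0.6, 0, 0, 0, 0, 0, 0],
    [0.6, 0, 0, 0, 0, 0, 0],
    [0.6, 0, 0, 0, 0, 0, 0],
    [0.6, 0, 0, 0, 0, 0, 0],
  ],
  squeeze=40,
)

```text
time: 4.0
tool_pos: [0.6038, 0.0402, -0.0007]
tcp_rot: [3.141, 0.001, 0.003]
ft_force: [-0.7, -0.6, 5.1]
grip_width: 0.0631
finger_force: 43.0
```

Request:
step_arm(
  rows=[
    [0.6, 0, 0, -0.03, 0, 0, 0],
    [0.6, 0, 0, -0.06, 0, 0, 0],
    [0.6, -0.034, 0.0268, 0, 0, 0, 0],
    [0.6, -0.034, 0.0268, 0, 0, 0, 0],
    [0.6, -0.034, 0.0268, 0, 0, 0, 0],
    [0.6, -0.034, 0.0268, 0, 0, 0, 0],
    [0.6, -0.034, 0.0268, 0, 0, 0, 0],
    [0.6, 0, 0, 0, 0, 0, 0],
    [0.6, 0, 0, 0, 0, 0, 0],
  ],
)

```text
time: 5.12
tool_pos: [0.4343, -0.0941, 0.0881]
tcp_rot: [3.141, -0.001, 0.003]
ft_force: [0.6, -0.1, -1.5]
grip_width: 0.0632
finger_force: 44.3
```

Run:
```python
from h import *
c,im,st=look("w3"); print(st["tool_pos"],st["grip_width"],st["finger_force"])
s=r.camera("side"); cs=cam("side"); print(w2px(cs,[[.4325,-.094,.0],[.4325,-.094,.052],[.4325,-.094,.09]]))
u=cv2.resize(s[130:255,300:450],None,fx=4,fy=4,interpolation=cv2.INTER_CUBIC)
v=cv2.resize(im,None,fx=.3125,fy=.3125)
o=np.zeros((500,800,3),np.uint8); o[:,:600]=u; o[:125,600:800]=v
cv2.imwrite("pics/s3.png",o[:,:,::-1])
```

```text
[ 0.43427127 -0.09408579  0.08813607] 0.06316189027645339 44.3414975842461
[[370.09830906 209.37988119]
 [371.46140403 195.68904743]
 [372.4966424  185.27474263]]
```

View pics/s3.png

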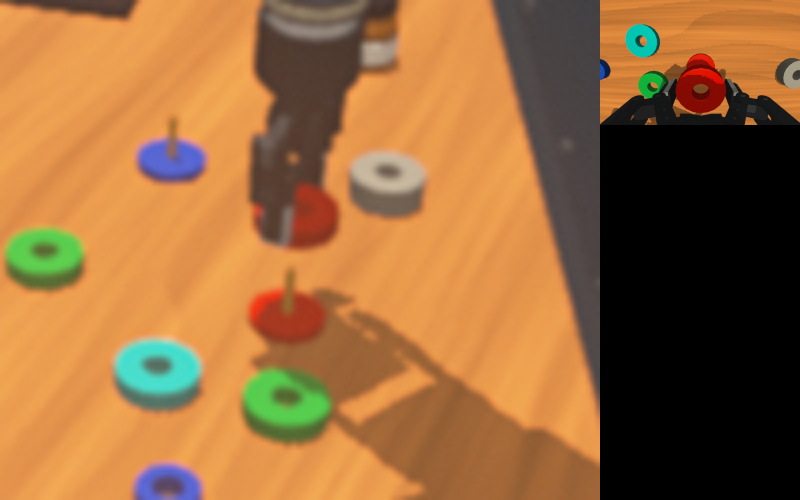

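View pics/w3.png

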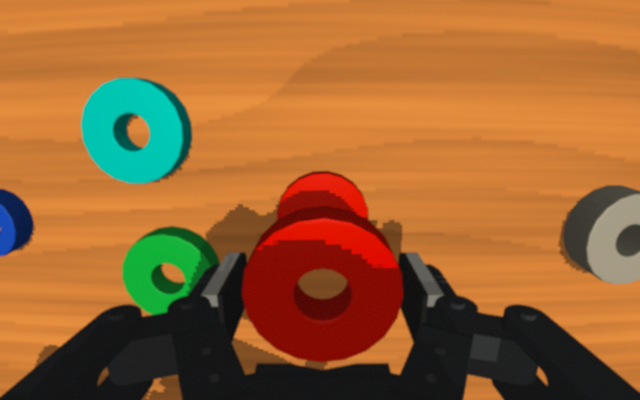

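Run:
```python
from h import *
st=r.state(); c=cam("wrist",st)
def circ(x,y,z,rad,n=360):
    a=np.linspace(0,2*np.pi,n); p=w2px(c,np.c_[x+rad*np.cos(a),y+rad*np.sin(a),0*a+z]); return p.min(0).round(1),p.max(0).round(1)
print("foot",circ(.4325,-.094,.01,.03),circ(.4325,-.094,0,.03))
for zt in(.1,.105,.11): print("wheel top",zt,circ(.4343-.001,-.094,zt,.032), circ(.4333,-.094,zt,.011))
```

```text
foot (array([276.1, 171.3]), array([368.9, 259.7])) (array([277.9, 168.5]), array([367. , 253.7]))
wheel top 0.1 (array([244.3, 207.5]), array([401.6, 349. ])) (array([295.9, 258.2]), array([350. , 306.8]))
wheel top 0.105 (array([241.7, 211.3]), array([404.3, 356.7])) (array([295. , 263.6]), array([351. , 313.5]))
wheel top 0.11 (array([238.9, 215.4]), array([407.1, 364.9])) (array([294.1, 269.4]), array([352. , 320.7]))
```

Request:
step_arm(
  rows=[
    [0.6, -0.0005, 0, 0.02, 0, 0, 0],
    [0.6, 0, 0, 0.02, 0, 0, 0],
    [0.6, 0, 0, 0.02, 0, 0, 0],
    [0.6, 0, 0, 0.01, 0, 0, 0],
    [0.6, 0, 0, 0.0065, 0, 0, 0],
    [0.6, 0, 0, 0, 0, 0, 0],
  ],
)

```text
time: 5.98
tool_pos: [0.4329, -0.0936, 0.0111]
tcp_rot: [-3.142, -0.001, 0.0]
ft_force: [-0.4, 0.6, -0.2]
grip_width: 0.0631
finger_force: 44.3
```

Request:
step_arm(
  rows=[
    [1, 0, 0, 0, 0, 0, 0],
    [1, 0, 0, 0, 0, 0, 0],
    [1, 0, 0, 0, 0, 0, 0],
    [1, 0, 0, -0.04, 0, 0, 0],
    [1, 0, 0, -0.05, 0, 0, 0],
    [1, 0, -0.056, -0.004, 0, 0, 0],
    [1, 0, -0.056, -0.004, 0, 0, 0],
    [1, 0, -0.056, -0.004, 0, 0, 0],
    [1, 0, -0.056, -0.004, 0, 0, 0],
    [1, 0, -0.056, -0.004, 0, 0, 0],
    [1, 0, 0, 0, 0, 0, 0],
    [1, 0, 0, 0, 0, 0, 0],
  ],
)

```text
time: 7.48
tool_pos: [0.4321, 0.186, 0.1212]
tcp_rot: [3.141, 0.002, -0.001]
ft_force: [-0.6, -0.6, 0.3]
grip_width: 0.0855
finger_force: 0.0
```

Run:
```python
from h import *
c,im,st=meas("w4",["red","blue"])
print(st["joints"])
s=r.camera("side")
o=np.zeros((500,800,3),np.uint8); o[:,:600]=cv2.resize(s[130:255,300:450],None,fx=4,fy=4,interpolation=cv2.INTER_CUBIC); o[:125,600:800]=cv2.resize(im,None,fx=.3125,fy=.3125)
cv2.imwrite("pics/s4.png",o[:,:,::-1])
```

```text
7.475 [0.4321 0.186  0.1212] [ 3.1412e+00  1.7000e-03 -7.0000e-04] w 0.0855
red [ 93. 210.] [57.7 64.6] 2924.5 [0.4259 0.3578 0.014 ] tool d [-0.006  -0.1718  0.1071]
blue [394. 206.] [60.4 61.5] 2911.0 [0.4286 0.1336 0.014 ] tool d [-0.0036  0.0523  0.1072]
[ 1.68501004e-01  5.07563985e-01  1.91661885e+00 -5.19486831e-04
  7.17923911e-01  1.73859593e+00]
```

View pics/s4.png

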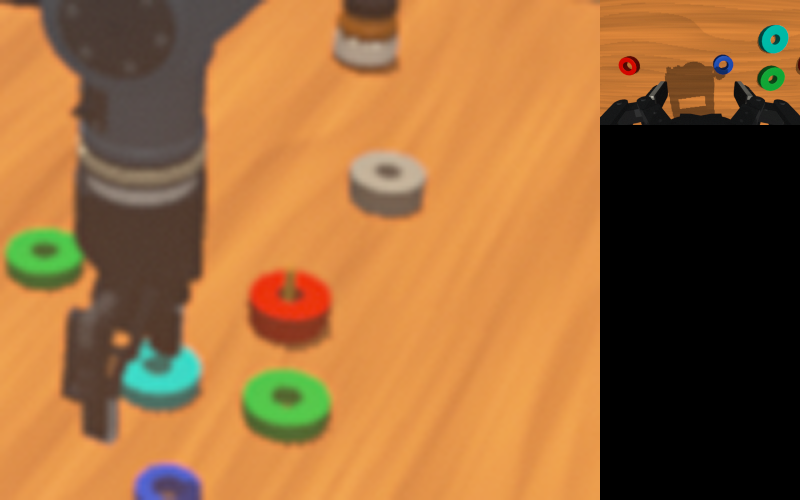

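Red_large sits threaded on the red stand, with the post through its bore at about (290,285) in the crop. Next is red_small.

Request:
step_arm(
  rows=[
    [1, -0.002, -0.057, 0.01, 0, 0, 0],
    [1, -0.002, -0.057, 0.02, 0, 0, 0],
    [1, -0.002, -0.058, 0.02, 0, 0, 0],
    [1, 0, 0, 0.03, 0, 0, 0],
    [1, 0, 0, 0.02, 0, 0, 0],
    [1, 0, 0, 0.012, 0, 0, 0],
    [1, 0, 0, 0.006, 0, 0, 0],
    [0.4, 0, 0, 0, 0, 0, 0],
    [0.4, 0, 0, 0, 0, 0, 0],
    [0.4, 0, 0, 0, 0, 0, 0],
    [0.4, 0, 0, 0, 0, 0, 0],
    [0.4, 0, 0, 0, 0, 0, 0],
  ],
  squeeze=30,
)

```text
time: 9.07
tool_pos: [0.4272, 0.3584, 0.0043]
tcp_rot: [-3.141, -0.001, -0.003]
ft_force: [0.5, -2.4, 5.8]
grip_width: 0.0445
finger_force: 30.7
```

Request:
step_arm(
  rows=[
    [0.4, 0, 0, -0.04, 0, 0, 0],
    [0.4, 0, 0, -0.06, 0, 0, 0],
    [0.4, 0.0007, 0.0565, 0, 0, 0, 0],
    [0.4, 0.0007, 0.0565, 0, 0, 0, 0],
    [0.4, 0.0007, 0.0565, 0, 0, 0, 0],
    [0.4, 0.0007, 0.0565, 0, 0, 0, 0],
    [0.4, 0.0007, 0.0565, 0, 0, 0, 0],
    [0.4, 0.0007, 0.0565, 0, 0, 0, 0],
    [0.4, 0.0007, 0.0565, 0, 0, 0, 0],
    [0.4, 0.0007, 0.0565, 0, 0, 0, 0],
    [0.4, 0, 0, 0, 0, 0, 0],
    [0.4, 0, 0, 0, 0, 0, 0],
  ],
)

```text
time: 10.58
tool_pos: [0.4316, -0.0933, 0.1032]
tcp_rot: [-3.141, 0.001, 0.001]
ft_force: [-0.2, -0.2, 0.5]
grip_width: 0.0443
finger_force: 31.0
```

Run:
```python
from h import *
c,im,st=look("w5"); print(st["tool_pos"],st["grip_width"])
x,y,z=st["tool_pos"]
def circ(x,y,z,rad,n=360):
    a=np.linspace(0,2*np.pi,n); p=w2px(c,np.c_[x+rad*np.cos(a),y+rad*np.sin(a),0*a+z]); return p.min(0).round(1),p.max(0).round(1)
print("large on stand",circ(.4325,-.094,.028,.032),"held top",circ(x-.001,y,z+.0137,.023),circ(x-.001,y,z+.0137,.011))
```

```text
[ 0.43162912 -0.09333733  0.10317435] 0.044255912800659845
large on stand (array([272.9, 163.9]), array([373.3, 259.9])) held top (array([264.7, 230.8]), array([379.2, 333.3])) (array([294.6, 259.5]), array([349.3, 308.5]))
```

View pics/w5.png

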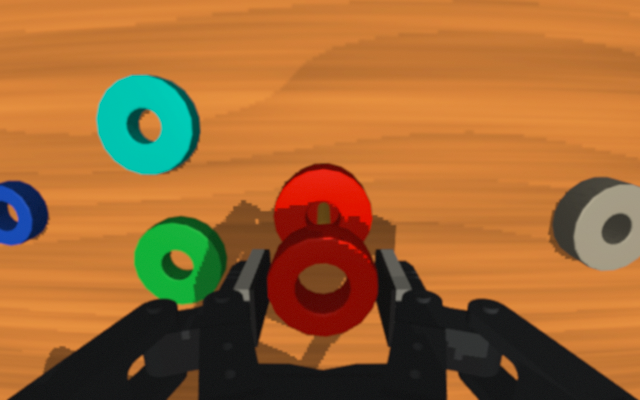

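Red_small is held straight, centred on the post line (post at about (322,210), wheel at (322,280)). I'll lower it.

Request:
step_arm(
  rows=[
    [0.4, 0.001, 0.0005, 0.02, 0, 0, 0],
    [0.4, 0, 0, 0.02, 0, 0, 0],
    [0.4, 0, 0, 0.015, 0, 0, 0],
    [0.4, 0, 0, 0.01, 0, 0, 0],
    [0.4, 0, 0, 0.0045, 0, 0, 0],
    [0.4, 0, 0, 0, 0, 0, 0],
  ],
)

```text
time: 11.38
tool_pos: [0.4332, -0.0937, 0.0337]
tcp_rot: [-3.141, -0.002, 0.001]
ft_force: [0.7, -0.3, 0.0]
grip_width: 0.0445
finger_force: 31.0
```

Request:
step_arm(
  rows=[
    [1, 0, 0, 0, 0, 0, 0],
    [1, 0, 0, 0, 0, 0, 0],
    [1, 0, 0, 0, 0, 0, 0],
    [1, 0, 0, -0.03, 0, 0, 0],
    [1, 0, 0, -0.05, 0, 0, 0],
    [1, 0.037, -0.0585, 0, 0, 0, 0],
    [1, 0.037, -0.0585, 0, 0, 0, 0],
    [1, 0.037, -0.0585, 0, 0, 0, 0],
    [1, 0.037, -0.0585, 0, 0, 0, 0],
    [1, 0.037, -0.0585, 0, 0, 0, 0],
    [1, 0, 0, 0, 0, 0, 0],
    [1, 0, 0, 0, 0, 0, 0],
  ],
)

```text
time: 12.88
tool_pos: [0.5991, 0.1698, 0.1132]
tcp_rot: [3.141, 0.002, -0.003]
ft_force: [-0.5, 0.4, 1.4]
grip_width: 0.0855
finger_force: 0.0
```

Run:
```python
from h import *
c,im,st=meas("w6",["blue"])
s=r.camera("side")
o=np.zeros((500,800,3),np.uint8); o[:,:600]=cv2.resize(s[130:255,300:450],None,fx=4,fy=4,interpolation=cv2.INTER_CUBIC); o[:125,600:800]=cv2.resize(im,None,fx=.3125,fy=.3125)
cv2.imwrite("pics/s6.png",o[:,:,::-1])
```

```text
12.875 [0.5991 0.1698 0.1132] [ 3.141e+00  1.500e-03 -3.100e-03] w 0.0855
blue [277. 180.] [89.2 90.3] 6324.5 [0.617 0.201 0.014] tool d [ 0.0182 -0.0313  0.0992]
```

View pics/s6.png

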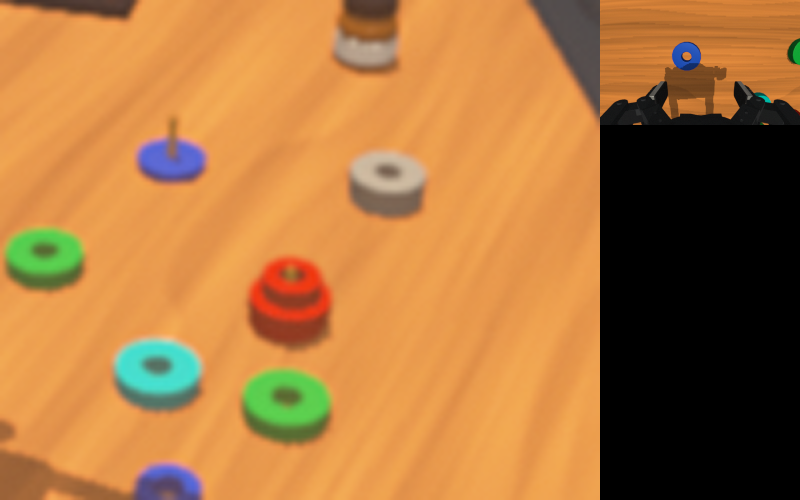

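The red stack is complete at (290,300) in the crop. Now blue_large.

Request:
step_arm(
  rows=[
    [1, 0.0185, -0.0313, 0.025, 0, 0, 0],
    [1, 0, 0, 0.03, 0, 0, 0],
    [1, 0, 0, 0.03, 0, 0, 0],
    [1, 0, 0, 0.018, 0, 0, 0],
    [1, 0, 0, 0.0105, 0, 0, 0],
    [1, 0, 0, 0, 0, 0, 0],
    [0.6, 0, 0, 0, 0, 0, 0],
    [0.6, 0, 0, 0, 0, 0, 0],
    [0.6, 0, 0, 0, 0, 0, 0],
    [0.6, 0, 0, 0, 0, 0, 0],
  ],
  squeeze=40,
)

```text
time: 14.22
tool_pos: [0.6198, 0.2014, 0.002]
tcp_rot: [-3.141, -0.0, -0.004]
ft_force: [-0.9, -1.2, 5.8]
grip_width: 0.0621
finger_force: 43.5
```

Request:
step_arm(
  rows=[
    [0.6, 0, 0, -0.04, 0, 0, 0],
    [0.6, 0, 0, -0.06, 0, 0, 0],
    [0.6, -0.003, 0.057, 0, 0, 0, 0],
    [0.6, -0.003, 0.057, 0, 0, 0, 0],
    [0.6, -0.003, 0.057, 0, 0, 0, 0],
    [0.6, -0.003, 0.057, 0, 0, 0, 0],
    [0.6, -0.003, 0.057, 0, 0, 0, 0],
    [0.6, -0.003, 0.057, 0, 0, 0, 0],
    [0.6, 0, 0, 0, 0, 0, 0],
    [0.6, 0, 0, 0, 0, 0, 0],
  ],
)

```text
time: 15.48
tool_pos: [0.6004, -0.1406, 0.1003]
tcp_rot: [-3.141, 0.001, 0.001]
ft_force: [-0.7, 0.7, -0.5]
grip_width: 0.0619
finger_force: 44.3
```

Run:
```python
from h import *
c,im,st=meas("w7",["blue"],z=.008)
```

```text
15.475 [ 0.6004 -0.1406  0.1003] [-3.141e+00  1.200e-03  5.000e-04] w 0.0619
blue [  9. 381.] [19.1 30.4] 368.5 [0.4423 0.134  0.008 ] tool d [-0.1583 -0.2744  0.0925]
blue [322. 282.] [148.9 156.1] 18221.5 [ 0.5439 -0.1405  0.008 ] tool d [-0.0565  0.      0.0923]
blue [485. 203.] [75.6 87. ] 4762.0 [ 0.6033 -0.2535  0.008 ] tool d [0.003  0.1129 0.0922]
```

Request:
step_arm(
  rows=[
    [0.6, 0.002, 0.0565, 0, 0, 0, 0],
    [0.6, 0.0015, 0.0565, 0, 0, 0, 0],
    [0.6, 0, 0, 0, 0, 0, 0],
    [0.6, 0, 0, 0, 0, 0, 0],
  ],
)

```text
time: 16.02
tool_pos: [0.604, -0.2518, 0.0999]
tcp_rot: [-3.14, -0.002, 0.002]
ft_force: [-0.3, -0.1, -1.4]
grip_width: 0.0618
finger_force: 44.3
```

Run:
```python
from h import *
c,im,st=look("w8"); print(st["tool_pos"],st["grip_width"])
x,y,z=st["tool_pos"]
def circ(x,y,z,rad,n=360):
    a=np.linspace(0,2*np.pi,n); p=w2px(c,np.c_[x+rad*np.cos(a),y+rad*np.sin(a),0*a+z]); return p.min(0).round(1),p.max(0).round(1)
print("foot",circ(.603,-.2535,.01,.03),circ(.603,-.2535,0,.03),"held top",circ(x-.0015,y,z+.016,.032))
```

```text
[ 0.60399707 -0.25177054  0.09988735] 0.06175177088466363
foot (array([280.5, 166. ]), array([369. , 250.8])) (array([282.1, 163.5]), array([367.3, 245.3])) held top (array([241.2, 211.4]), array([402.6, 355.5]))
```

View pics/w8.png

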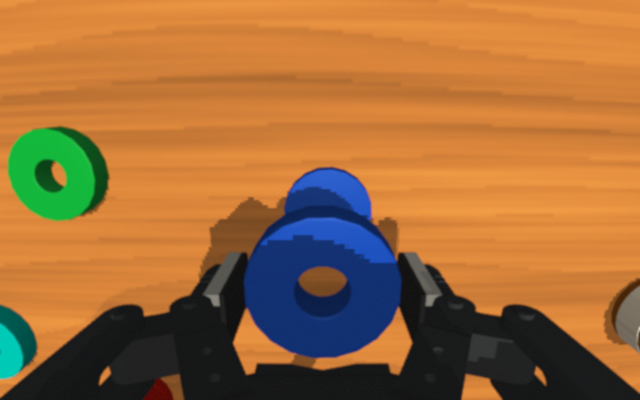

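The foot shows at columns 285–371, about 2 mm further right than estimated. I'll correct for that and lower.

Request:
step_arm(
  rows=[
    [0.6, -0.0005, 0.0035, 0.02, 0, 0, 0],
    [0.6, 0, 0, 0.025, 0, 0, 0],
    [0.6, 0, 0, 0.02, 0, 0, 0],
    [0.6, 0, 0, 0.015, 0, 0, 0],
    [0.6, 0, 0, 0.0073, 0, 0, 0],
    [0.6, 0, 0, 0, 0, 0, 0],
  ],
)

```text
time: 16.82
tool_pos: [0.6041, -0.2574, 0.0129]
tcp_rot: [3.141, 0.0, 0.001]
ft_force: [-0.0, -0.3, -0.5]
grip_width: 0.0621
finger_force: 44.3
```

Request:
step_arm(
  rows=[
    [1, 0, 0, 0, 0, 0, 0],
    [1, 0, 0, 0, 0, 0, 0],
    [1, 0, 0, 0, 0, 0, 0],
    [1, 0, 0, -0.05, 0, 0, 0],
    [1, 0, 0, -0.05, 0, 0, 0],
    [1, -0.02, -0.056, 0, 0, 0, 0],
    [1, -0.026, -0.056, 0, 0, 0, 0],
    [1, -0.026, -0.056, 0, 0, 0, 0],
    [1, -0.026, -0.056, 0, 0, 0, 0],
    [1, -0.026, -0.056, 0, 0, 0, 0],
    [1, -0.026, -0.056, 0, 0, 0, 0],
    [1, -0.026, -0.056, 0, 0, 0, 0],
  ],
)

```text
time: 18.32
tool_pos: [0.4273, 0.1362, 0.1133]
tcp_rot: [-3.141, 0.001, -0.002]
ft_force: [0.9, 1.0, -0.2]
grip_width: 0.0851
finger_force: 0.0
```

Request:
step_arm(
  rows=[
    [1, 0, 0, 0, 0, 0, 0],
    [1, 0, 0, 0, 0, 0, 0],
  ],
)

```text
time: 18.58
tool_pos: [0.4287, 0.1347, 0.1132]
tcp_rot: [3.141, 0.002, 0.003]
ft_force: [-0.1, -0.8, 0.5]
grip_width: 0.0854
finger_force: 0.0
```

Run:
```python
from h import *
c,im,st=meas("w9",["blue"])
s=r.camera("side")
o=np.zeros((500,800,3),np.uint8); o[:,:600]=cv2.resize(s[130:255,300:450],None,fx=4,fy=4,interpolation=cv2.INTER_CUBIC); o[:125,600:800]=cv2.resize(im,None,fx=.3125,fy=.3125)
cv2.imwrite("pics/s9.png",o[:,:,::-1])
```

```text
18.575 [0.4287 0.1347 0.1132] [3.1415e+00 2.0000e-03 3.1000e-03] w 0.0854
blue [324. 205.] [62.2 63.4] 3093.0 [0.4287 0.1333 0.014 ] tool d [-0.0002  0.0014  0.0992]
```

View pics/s9.png

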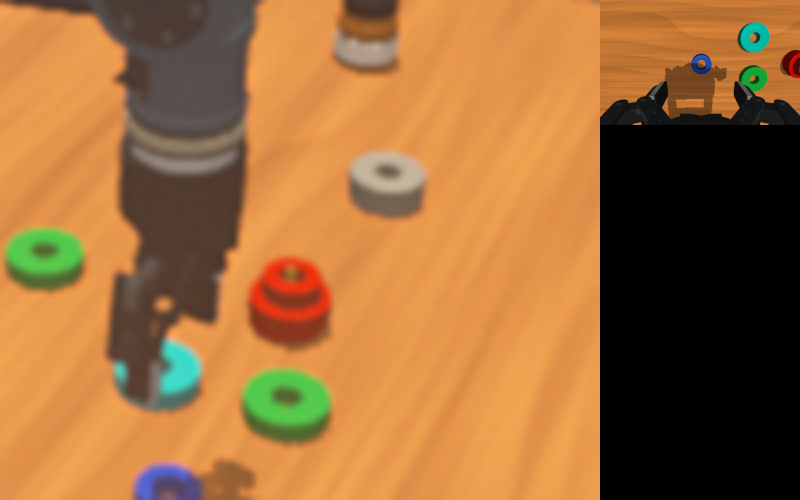

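The arm hides the blue stand in this view, so I'll check it on the way back. Now grasping blue_small.

Request:
step_arm(
  rows=[
    [1, 0, 0.0014, 0.025, 0, 0, 0],
    [1, 0, 0, 0.03, 0, 0, 0],
    [1, 0, 0, 0.03, 0, 0, 0],
    [1, 0, 0, 0.017, 0, 0, 0],
    [1, 0, 0, 0.008, 0, 0, 0],
    [1, 0, 0, 0, 0, 0, 0],
    [0.4, 0, 0, 0, 0, 0, 0],
    [0.4, 0, 0, 0, 0, 0, 0],
    [0.4, 0, 0, 0, 0, 0, 0],
    [0.4, 0, 0, 0, 0, 0, 0],
    [0.4, 0, 0, 0, 0, 0, 0],
  ],
  squeeze=30,
)

```text
time: 20.05
tool_pos: [0.4282, 0.1333, 0.0039]
tcp_rot: [-3.142, -0.0, -0.003]
ft_force: [-1.2, -1.1, 5.5]
grip_width: 0.0447
finger_force: 29.8
```

Request:
step_arm(
  rows=[
    [0.4, 0, 0, -0.04, 0, 0, 0],
    [0.4, 0, 0, -0.06, 0, 0, 0],
    [0.4, 0.026, 0.056, 0, 0, 0, 0],
    [0.4, 0.026, 0.056, 0, 0, 0, 0],
    [0.4, 0.026, 0.056, 0, 0, 0, 0],
    [0.4, 0.026, 0.056, 0, 0, 0, 0],
    [0.4, 0.026, 0.056, 0, 0, 0, 0],
    [0.4, 0.026, 0.056, 0, 0, 0, 0],
    [0.4, 0.018, 0.05, 0, 0, 0, 0],
    [0.4, 0, 0, 0, 0, 0, 0],
    [0.4, 0, 0, 0, 0, 0, 0],
  ],
)

```text
time: 21.42
tool_pos: [0.6008, -0.2519, 0.1026]
tcp_rot: [-3.14, 0.0, 0.003]
ft_force: [-0.7, 0.0, -0.7]
grip_width: 0.0449
finger_force: 31.0
```

Run:
```python
from h import *
c,im,st=look("w10"); print(st["tool_pos"],st["grip_width"])
x,y,z=st["tool_pos"]
def circ(x,y,z,rad,n=360):
    a=np.linspace(0,2*np.pi,n); p=w2px(c,np.c_[x+rad*np.cos(a),y+rad*np.sin(a),0*a+z]); return p.min(0).round(1),p.max(0).round(1)
print("large",circ(.603,-.2555,.028,.032),"held top",circ(x-.001,y,z+.014,.023)); print("tip,base",w2px(c,[[.603,-.2555,.052],[.603,-.2555,.03]]))
```

```text
[ 0.60076376 -0.25188233  0.10262177] 0.04487950204714582
large (array([277.4, 161.8]), array([378.3, 258.2])) held top (array([264.6, 231.1]), array([379.3, 333.7]))
tip,base [[328.45148974 224.34054535]
 [327.90230205 212.82447414]]
```

View pics/w10.png

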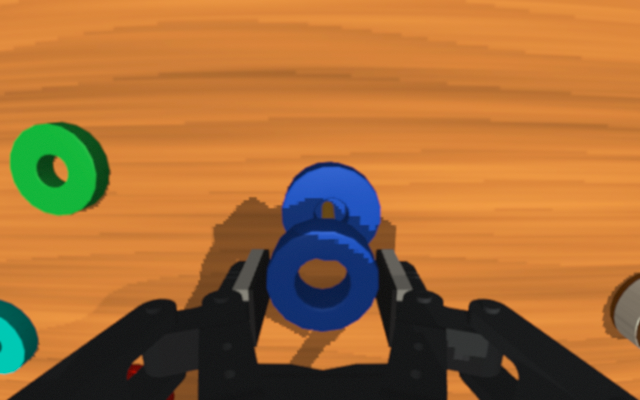

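Blue_large is threaded at (331,205), with the post visible at (327,210). I'll shift slightly and lower blue_small.

Request:
step_arm(
  rows=[
    [0.4, 0.003, 0.004, 0.01, 0, 0, 0],
    [0.4, 0, 0, 0.025, 0, 0, 0],
    [0.4, 0, 0, 0.02, 0, 0, 0],
    [0.4, 0, 0, 0.01, 0, 0, 0],
    [0.4, 0, 0, 0.0045, 0, 0, 0],
    [0.4, 0, 0, 0, 0, 0, 0],
  ],
)

```text
time: 22.22
tool_pos: [0.6049, -0.2567, 0.0334]
tcp_rot: [3.142, 0.0, 0.0]
ft_force: [-0.1, -0.7, -1.1]
grip_width: 0.0449
finger_force: 31.0
```

Request:
step_arm(
  rows=[
    [1, 0, 0, 0, 0, 0, 0],
    [1, 0, 0, 0, 0, 0, 0],
    [1, 0, 0, 0, 0, 0, 0],
    [1, 0, 0, -0.03, 0, 0, 0],
    [1, 0, 0, -0.05, 0, 0, 0],
    [1, 0, 0, -0.06, 0, 0, 0],
    [1, -0.04, -0.04, -0.04, 0, 0, 0],
    [1, -0.04, -0.04, 0, 0, 0, 0],
    [1, 0, 0, 0, 0, 0, 0],
    [1, 0, 0, 0, 0, 0, 0],
  ],
)

```text
time: 23.48
tool_pos: [0.5293, -0.181, 0.2102]
tcp_rot: [3.14, 0.001, 0.003]
ft_force: [0.8, -0.8, -0.2]
grip_width: 0.0853
finger_force: 0.0
```

Run:
```python
from h import *
c,im,st=look("w11"); s=r.camera("side"); print(st["tool_pos"])
o=np.zeros((500,800,3),np.uint8); o[:,:400]=cv2.resize(s[130:255,320:420],None,fx=4,fy=4,interpolation=cv2.INTER_CUBIC); o[:250,400:]=cv2.resize(im,(400,250)); o[250:,400:]=cv2.resize(r.camera("top"),(400,250))
cv2.imwrite("pics/s11.png",o[:,:,::-1])
```

```text
[ 0.52934011 -0.18096942  0.21015049]
```

View pics/s11.png

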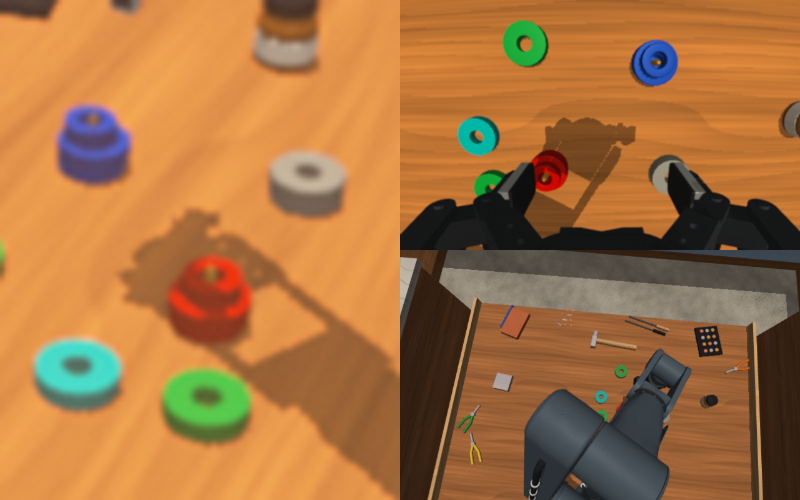

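Both stacks are seated: blue at (93,145) and red at (208,300) in the crop. The other parts are where they were and the arm is clear, so I'm handing in.

```bash
python3 -c "
from plant import r
print(r.job_done())"
```

```text
the job is handed in; nothing more can be done
None
```

I handed the job in at about 23.6 s: the final pictures show the red and blue wheels on their matching stands, each large wheel on the foot with the small one flat on top, and I saw nothing else moved.

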